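# Reverse a row of sample jars into the transport tray

## Robot

A 6-joint arm with a two-finger parallel gripper is mounted at the origin on the work surface. World frame = base frame: x ahead of the robot, y to its left, z up, the work surface at z = 0. Lengths are in m, angles in degrees, forces in N, time in s.
With the tool pointing down it reaches from about 0.4 to 0.825 m from the base axis. Payload 7 kg.
Tool frame: the origin (TCP) lies midway between the tips of the shut fingers; the grasp point (between the pads) lies 19 mm behind it (hold_point_z is the distance from the TCP to the grasp point, in m); z points along the fingers, y is the line along which they close (so a half turn about z gives the same grasp; the last joint's range is limited). The gripper opens to 88 mm and grips with 3 to 60 N. Pads are 19 mm wide; open, the fingers measure 130 mm over their backs; the gripper's body (78 mm by 193 mm) begins 47 mm behind the grasp point.
Start: joints at [-48.581, 20.546, 0.682, 0, -70.136, -16.507], TCP at [0.284, -0.612, 0.194] pointing down, gripper open.
Joint ranges: [-176.03, 176.03], [-82.01, 121.73], [-58.28, 71.71], [-173.87, 95.51], [-174.79, -0.11], [-173.66, 173.66]. Speed limits (degrees/s): [136.94, 136.94, 172.46, 180, 180, 180].

## Interface

Orientations are given as [roll, pitch, yaw] about the fixed x, y, z axes, in that order (R = Rz(yaw) Ry(pitch) Rx(roll)).
In Python, from plant import get_state, capture, close_job, hold_point_z gives the robot as it stands.
- The arm moves only by the shell command python3 -m inch 'ROWS' [FORCE]. ROWS is text: rows parted by semicolons, each of 5 numbers parted by spaces: the shift along the tool's x, y, z normalised to -1 to 1, where 1 is 0.15 m, then the turn about the tool's z normalised to -1 to 1, where 1 is 360 degrees, then the opening, from 0 (shut) to 1 (fully open). In form: tx ty tz spin grip; .... A call has exactly 8 rows; each row shifts and turns the commanded pose from where the row before left it, along the tool's axes as they then stand; what a row does not reach is not made up. A row lasts 1/8 s, in which the tool goes at most 62.5 mm and 10.7 degrees, less where a joint would pass 70% of its speed; a pose out of reach is approached as far as the arm can. A call with a number of a shift or a turn outside -1 to 1 is refused whole. A call with a gripper value outside its range is refused whole. The fingers move at their own pace and stop on an object; FORCE is the grip in N (left out, the last holds). Time passes only in rows, so rows that do not move let the fingers close, or fill a call up. It gives the time, the measured TCP pose, the force, the opening and the grip force at its end, in the units of the state.
- get_state(): the state, without advancing time (a new reading comes with each control period).
- capture(name): name is "side" or "top"; returns a dict with "color" (420x560x3 uint8, blue, green, red), "mtx" (3x3 intrinsics, pixels), "R" (3x3) and "t" (3): a world point X has camera coordinates R X + t. Camera axes: x right, y down, z forward; pixel columns grow to the right and rows downward; lengths in m; the calibration is good to about 2 mm. A picture is of the moment at which its call begins. There is no depth.
- close_job(): hands the job in; it is judged then, once.
The state is a dict: "time_s": time; "joints": joint angles; "qd": joint speeds; "joint_torque": joint torques, N m; "tcp_pos": TCP position; "eef_rot": TCP orientation; "contact_force": force on the tool from outside, world axes, zero at the start; "moment": the same for the moment, N m; "gripper_width": finger opening in m; "gripper_force": force on a finger pad.
Only numpy, scipy, OpenCV 4.12 (cv2) and the standard library are available. Lean on these libraries where they do the work, as an engineer would, in place of code of your own. Each camera call takes 0.05 s, during which the arm holds its last target. There are 200 camera calls.

## Task

Move the four capped sample jars from the white intake rack to the brown transport tray, one to a compartment, in reverse order: the jar that stood nearest the intake rack's black end goes into the tray compartment farthest from the tray's black end, the next one in beside it, and so on, so that the jar that stood farthest from the intake's black end ends up nearest the tray's black end. Keep every jar upright all the way, and leave each standing flat on the floor of its compartment.

Things in the scene. Friction and masses are not known exactly. Their poses are not given: they have to be found in the camera images.
- red_jar: sample jar: upright white cylinder 37 mm across with a red screw cap 40 mm across; 70 mm tall in all, the cap being the top 17 mm; 60 g or so, rigid, safe to grip by the cap at 30 N. Origin: centre of its underside; z up along its axis. Starts upright in one compartment of the intake rack, up to 6 mm off the compartment's middle.
- yellow_jar: sample jar: upright white cylinder 37 mm across with a yellow screw cap 40 mm across; 70 mm tall in all, the cap being the top 17 mm; 60 g or so, rigid, safe to grip by the cap at 30 N. Origin: centre of its underside; z up along its axis. Starts upright in one compartment of the intake rack, up to 6 mm off the compartment's middle.
- green_jar: sample jar: upright white cylinder 37 mm across with a green screw cap 40 mm across; 70 mm tall in all, the cap being the top 17 mm; 60 g or so, rigid, safe to grip by the cap at 30 N. Origin: centre of its underside; z up along its axis. Starts upright in one compartment of the intake rack, up to 6 mm off the compartment's middle.
- blue_jar: sample jar: upright white cylinder 37 mm across with a blue screw cap 40 mm across; 70 mm tall in all, the cap being the top 17 mm; 60 g or so, rigid, safe to grip by the cap at 30 N. Origin: centre of its underside; z up along its axis. Starts upright in one compartment of the intake rack, up to 6 mm off the compartment's middle.
- red_tag: fixed red tag, a block 12 x 30 mm and 22 mm high that stands against the +x side of the intake rack, beside the compartment in which the red jar starts, and stays there to show it. Origin: centre of its underside, 41 mm from the compartment's middle along the rack's +x.
- yellow_tag: fixed yellow tag, a block 12 x 30 mm and 22 mm high that stands against the +x side of the intake rack, beside the compartment in which the yellow jar starts, and stays there to show it. Origin: centre of its underside, 41 mm from the compartment's middle along the rack's +x.
- green_tag: fixed green tag, a block 12 x 30 mm and 22 mm high that stands against the +x side of the intake rack, beside the compartment in which the green jar starts, and stays there to show it. Origin: centre of its underside, 41 mm from the compartment's middle along the rack's +x.
- blue_tag: fixed blue tag, a block 12 x 30 mm and 22 mm high that stands against the +x side of the intake rack, beside the compartment in which the blue jar starts, and stays there to show it. Origin: centre of its underside, 41 mm from the compartment's middle along the rack's +x.
- intake_rack: white foam rack, fixed, that holds the jars at the start, with the tags along one side: 260 x 68 x 30 mm high plus black end, four open compartments in a row along y. Origin: middle of the row, underside; z up. Compartment middles at x = 0, y = -96, -32, 32, 96 mm, each 60 x 60 mm inside; walls 4 mm, tops 30 mm and inner floor 4 mm above the table. Solid black end, 20 mm thick, at its +y end only.
- carton_tray: brown cardboard transport tray, fixed, empty at the start, no tags: 260 x 68 x 30 mm high plus black end, four open compartments in a row along y. Origin: middle of the row, underside; z up. Compartment middles at x = 0, y = -96, -32, 32, 96 mm, each 60 x 60 mm inside; walls 4 mm, tops 30 mm and inner floor 4 mm above the table. Solid black end, 20 mm thick, at its +y end only.
There are look-alikes about, which are no part of the job. Leave any orange or pink look-alike of the red_jar alone.

How it is judged (in metres and radians):
At the end, for the whole second after the job is handed in: Every jar rests in the tray, upright within 0.12 rad, underside 0 to 10 mm over the table, axis within 16 mm (x and y) of the middle of its own compartment, the mirror of its start: a jar whose tag stands at y in the intake rack's frame is at -y in the tray's frame (((y of red_tag in the frame of intake_rack between -0.116 and -0.076 m and y of red_jar in the frame of carton_tray between 0.08 and 0.112 m) or (y of red_tag in the frame of intake_rack between -0.052 and -0.012 m and y of red_jar in the frame of carton_tray between 0.016 and 0.048 m) or (y of red_tag in the frame of intake_rack between 0.012 and 0.052 m and y of red_jar in the frame of carton_tray between -0.048 and -0.016 m) or (y of red_tag in the frame of intake_rack between 0.076 and 0.116 m and y of red_jar in the frame of carton_tray between -0.112 and -0.08 m)) and x of red_jar in the frame of carton_tray between -0.016 and 0.016 m and z of red_jar in the frame of carton_tray between 0 and 0.01 m and angle between each of red_jar, yellow_jar, green_jar, blue_jar's own z axis and vertical below 0.12 rad and linear speed of each of red_jar, yellow_jar, green_jar, blue_jar below 0.02 m/s and ((y of yellow_tag in the frame of intake_rack between -0.116 and -0.076 m and y of yellow_jar in the frame of carton_tray between 0.08 and 0.112 m) or (y of yellow_tag in the frame of intake_rack between -0.052 and -0.012 m and y of yellow_jar in the frame of carton_tray between 0.016 and 0.048 m) or (y of yellow_tag in the frame of intake_rack between 0.012 and 0.052 m and y of yellow_jar in the frame of carton_tray between -0.048 and -0.016 m) or (y of yellow_tag in the frame of intake_rack between 0.076 and 0.116 m and y of yellow_jar in the frame of carton_tray between -0.112 and -0.08 m)) and x of yellow_jar in the frame of carton_tray between -0.016 and 0.016 m and z of yellow_jar in the frame of carton_tray between 0 and 0.01 m and ((y of green_tag in the frame of intake_rack between -0.116 and -0.076 m and y of green_jar in the frame of carton_tray between 0.08 and 0.112 m) or (y of green_tag in the frame of intake_rack between -0.052 and -0.012 m and y of green_jar in the frame of carton_tray between 0.016 and 0.048 m) or (y of green_tag in the frame of intake_rack between 0.012 and 0.052 m and y of green_jar in the frame of carton_tray between -0.048 and -0.016 m) or (y of green_tag in the frame of intake_rack between 0.076 and 0.116 m and y of green_jar in the frame of carton_tray between -0.112 and -0.08 m)) and x of green_jar in the frame of carton_tray between -0.016 and 0.016 m and z of green_jar in the frame of carton_tray between 0 and 0.01 m and ((y of blue_tag in the frame of intake_rack between -0.116 and -0.076 m and y of blue_jar in the frame of carton_tray between 0.08 and 0.112 m) or (y of blue_tag in the frame of intake_rack between -0.052 and -0.012 m and y of blue_jar in the frame of carton_tray between 0.016 and 0.048 m) or (y of blue_tag in the frame of intake_rack between 0.012 and 0.052 m and y of blue_jar in the frame of carton_tray between -0.048 and -0.016 m) or (y of blue_tag in the frame of intake_rack between 0.076 and 0.116 m and y of blue_jar in the frame of carton_tray between -0.112 and -0.08 m)) and x of blue_jar in the frame of carton_tray between -0.016 and 0.016 m and z of blue_jar in the frame of carton_tray between 0 and 0.01 m); the robot touches nothing.
It fails at once if a jar is tipped by more than 0.7 rad (40 degrees) (angle between any of red_jar, yellow_jar, green_jar, blue_jar's own z axis and vertical above 0.7 rad).
It also fails if it takes over 106 s, if anything falls off the work surface, if the arm or the gripper's body presses on something with over 40 N, if the wrist force passes 120 N, or if a joint passes its speed limit or range.

## Working session

There is one attempt and no reset: what is moved stays moved. The work goes in short steps, Python scripts to look and compute and a shell command to move; the robot and the scene stay as the last step left them, time stands still between calls to the robot, and variables do not carry over. Pictures are saved under pics/ and viewed, at most 14 in all, crops included, and the job is handed in when it is done.

```bash
mkdir -p pics; ls; python3 - <<'E'
from plant import *
import cv2
for n in("top","side"):
    c=capture(n); cv2.imwrite(f"pics/{n}0.png",c["color"]); print(n,c["mtx"],c["R"],c["t"])
s=get_state(); print(s, hold_point_z)
E
```

```text
pics
top [[512.27041419   0.         289.77833922]
 [  0.         512.27041419 208.10728731]
 [  0.           0.           1.        ]] [[ 4.01366656e-04 -9.99984874e-01  5.48556343e-03]
 [-9.86604862e-01 -1.29083250e-03 -1.63123204e-01]
 [ 1.63127818e-01 -5.34661133e-03 -9.86590456e-01]] [-0.00936725  0.55571814  0.98086181]
side [[398.26216745   0.         286.95337422]
 [  0.         398.26216745 213.07437534]
 [  0.           0.           1.        ]] [[-0.96406151 -0.2656229  -0.00546528]
 [-0.12069517  0.45619585 -0.88165641]
 [ 0.23668137 -0.84931138 -0.47186027]] [0.54954179 0.11602459 0.81221217]
{'time_s': 0.1, 'joints': array([-4.85803663e+01,  2.05874943e+01,  6.37282758e-01, -1.80411898e-02,
       -7.01362214e+01, -1.65074749e+01]), 'qd': array([-0.1130733 , -0.08217732,  0.0839887 ,  0.14667292, -0.01904288,
       -0.10521661]), 'joint_torque': array([-2.49794302e-04, -5.84162557e+01,  2.93753314e+01,  7.01566994e+00,
        1.01582502e-02, -8.87229277e-06]), 'tcp_pos': array([ 0.28408965, -0.61174715,  0.1934004 ]), 'eef_rot': array([ 1.79912310e+02, -8.29980812e-03, -1.55093978e+02]), 'contact_force': array([-0.07293486,  0.23304053,  0.31632357]), 'moment': array([0.00086991, 0.00591285, 0.00448858]), 'gripper_force': 0.0, 'gripper_width': 0.08767478148493342} 0.0188
```

View pics/top0.png

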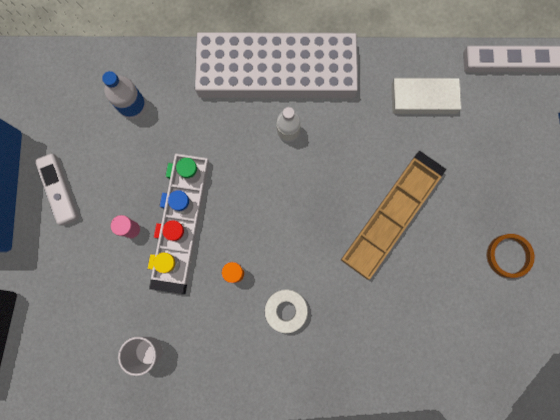

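View pics/side0.png

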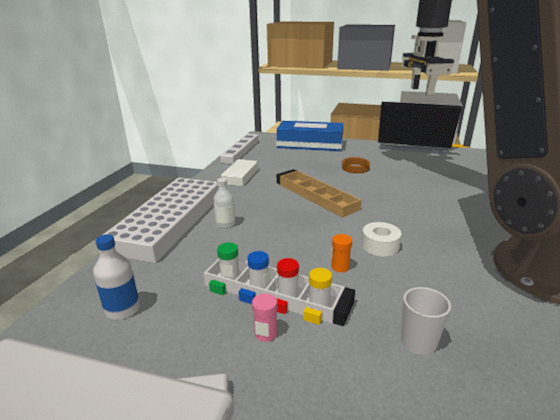

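The top view shows the intake's black end at (168,287). From there the jars run yellow (163,262), red (173,231), blue (178,201), green (187,168). The tray's black end is at (430,163), so yellow goes to the far end near (365,258). Orange (232,272) and pink (122,226) are look-alikes. Next I measure.

```bash
cat > h.py <<'E'
import numpy as np, cv2
from plant import capture, get_state
HUE={'red':(172,5),'yellow':(22,33),'green':(55,80),'blue':(104,118)}
def ray(c,p):
    d=c["R"].T@np.linalg.inv(c["mtx"])@np.array([p[0],p[1],1.]); return -c["R"].T@c["t"],d/np.linalg.norm(d)
def plane(c,p,z):
    o,d=ray(c,p); return o+d*(z-o[2])/d[2]
def tri(c1,p1,c2,p2):
    (a,d),(b,e)=ray(c1,p1),ray(c2,p2)
    s=np.linalg.lstsq(np.c_[d,-e],b-a,rcond=None)[0]; u,v=a+s[0]*d,b+s[1]*e
    return (u+v)/2,np.linalg.norm(u-v)
def mask(im,col):
    h=cv2.cvtColor(im,cv2.COLOR_BGR2HSV); lo,hi=HUE[col]; H=h[...,0]
    m=((H>=lo)|(H<=hi)) if lo>hi else ((H>=lo)&(H<=hi))
    return (m&(h[...,1]>150)&(h[...,2]>70)).astype(np.uint8)
def blobs(im,col,amin=30):
    n,_,st,ce=cv2.connectedComponentsWithStats(mask(im,col))
    return [(st[i],ce[i]) for i in range(1,n) if st[i][4]>=amin]
E
python3 - <<'E'
from h import *
cs={n:capture(n) for n in("top","side")}
for n,c in cs.items():
    for k in HUE: print(n,k,[(list(map(int,s)),ce.round(1).tolist()) for s,ce in blobs(c["color"],k)])
t=cs["top"]["color"]; s=cs["side"]["color"]
Z=lambda im,x,y,w,h,f:cv2.resize(im[y:y+h,x:x+w],None,fx=f,fy=f,interpolation=cv2.INTER_CUBIC)
cv2.imwrite("pics/z1.png",np.hstack([Z(t,145,148,70,150,4),Z(t,335,148,120,150,4)]))
cv2.imwrite("pics/z2.png",Z(s,265,160,110,60,7))
# tray brown + black
h=cv2.cvtColor(t,cv2.COLOR_BGR2HSV); b=((h[...,0]>=5)&(h[...,0]<=25)&(h[...,1]>80)).astype(np.uint8)
n,_,st,ce=cv2.connectedComponentsWithStats(b); print([(st[i].tolist(),ce[i].round(1)) for i in range(1,n) if st[i][4]>60])
g=cv2.cvtColor(t,cv2.COLOR_BGR2GRAY); n,_,st,ce=cv2.connectedComponentsWithStats((g<45).astype(np.uint8)); print([(st[i].tolist(),ce[i].round(1)) for i in range(1,n) if st[i][4]>60])
E
```

```text
top red [([163, 221, 21, 20, 338], [172.6, 230.3]), ([154, 224, 7, 14, 66], [157.0, 230.3])]
top yellow [([148, 252, 27, 21, 420], [161.6, 262.2])]
top green [([177, 158, 20, 20, 297], [186.2, 167.2]), ([167, 164, 5, 14, 46], [168.8, 170.1])]
top blue [([103, 72, 16, 15, 174], [110.0, 78.9]), ([116, 99, 28, 17, 201], [131.6, 108.8]), ([0, 120, 20, 69, 511], [6.2, 151.6]), ([16, 131, 5, 15, 37], [18.2, 138.6]), ([0, 189, 12, 8, 33], [4.0, 192.2]), ([169, 191, 20, 20, 311], [178.2, 200.2]), ([160, 193, 7, 15, 58], [162.8, 199.8]), ([0, 244, 11, 7, 34], [4.0, 248.1])]
side red [([277, 258, 22, 20, 349], [287.5, 267.4]), ([276, 299, 11, 15, 129], [281.3, 306.0])]
side yellow [([309, 268, 23, 21, 400], [319.9, 277.8]), ([303, 307, 19, 18, 230], [312.1, 315.3])]
side green [([218, 243, 20, 17, 284], [227.2, 250.8]), ([210, 280, 16, 15, 170], [217.1, 286.9])]
side blue [([277, 121, 66, 22, 1071], [309.8, 132.8]), ([277, 146, 64, 5, 84], [309.2, 148.2]), ([96, 235, 18, 15, 222], [104.8, 241.9]), ([248, 251, 20, 18, 316], [257.6, 259.8]), ([97, 277, 41, 35, 832], [118.6, 296.5]), ([239, 289, 16, 15, 172], [245.9, 295.4])]
[([341, 158, 101, 121, 4362], array([391. , 218.2])), ([487, 234, 48, 44, 845], array([511. , 255.5])), ([147, 252, 29, 21, 247], array([161.6, 264.2])), ([221, 262, 24, 21, 387], array([232.3, 272.3]))]
[([117, 91, 27, 25, 241], array([133.7, 106.6])), ([0, 120, 21, 131, 2072], array([  7.9, 181. ])), ([415, 152, 31, 23, 234], array([430. , 162.9])), ([0, 290, 17, 75, 674], array([  5.3, 316.3]))]
```

View pics/z1.png

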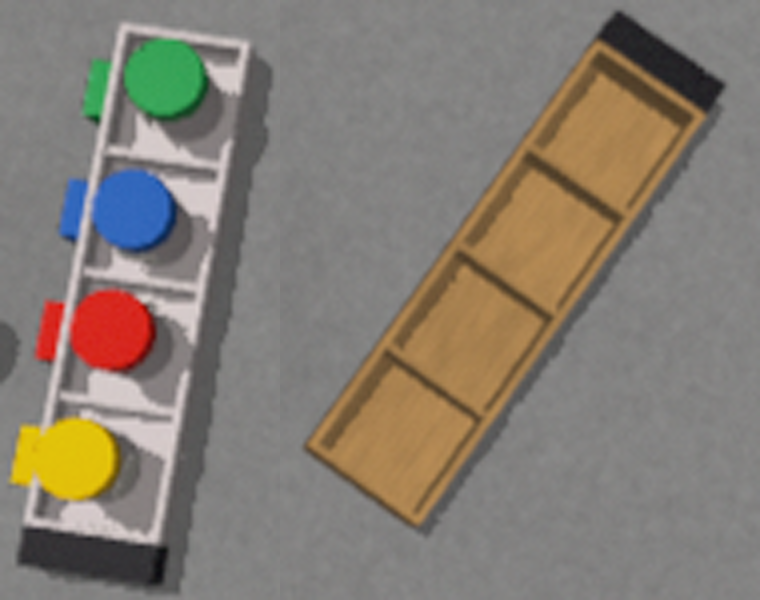

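View pics/z2.png

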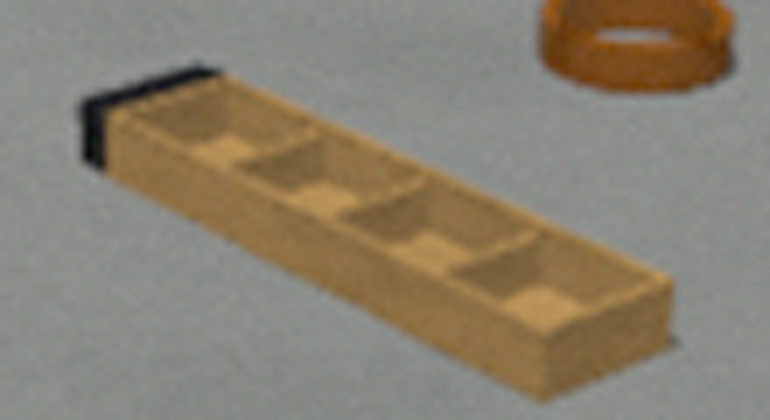

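Zoomed in, the tray's top corners in the top view are about (341,259), (370,278), (414,158) and (441,176). In the side view they are (342,207), (361,201), (280,176) and (297,171). I triangulate these and the caps.

```bash
cat > go.py <<'E'
import numpy as np
from plant import get_state
def go(x,y,z,yaw=None):
    "shift and spin, in row units, from the measured pose to the target (shifts given in tool axes as they stand now; dx2,dy2 after the turn)"
    s=get_state(); d=np.array([x,y,z])-s["tcp_pos"]; w=s["eef_rot"][2]; yw=w if yaw is None else yaw
    sp=-(((yw-w)+90)%180-90)
    for n,a in(("before",w),("after",w-sp)):
        a=np.radians(a); print(n,"turn tx ty tz",np.round([d@[np.cos(a),np.sin(a),0]/.15,d@[np.sin(a),-np.cos(a),0]/.15,-d[2]/.15],3))
    print("spin",round(sp/360,4),"w",round(w,2),"tcp",s["tcp_pos"].round(4),"f",s["contact_force"].round(1),s["gripper_width"].round(4),s["gripper_force"])
E
python3 - <<'E'
from h import *
T,S=capture("top"),capture("side")
tp={'red':(172.9,230.4),'yellow':(164.3,262.4),'green':(186.5,167.3),'blue':(178.4,200.3)}
sp={'red':(287.5,267.4),'yellow':(319.9,277.8),'green':(227.2,250.8),'blue':(257.6,259.8)}
P={}
for k in tp:
    p,g=tri(T,tp[k],S,sp[k]); P[k]=p; print(k,p.round(4),"gap",round(g,4),"topray z.074",plane(T,tp[k],.074).round(4)[:2])
L=['yellow','red','blue','green']; print("steps",[round(np.linalg.norm((P[a]-P[b])[:2]),4) for a,b in zip(L,L[1:])])
A=np.array([P[k][:2] for k in L]); d=A[0]-A[3]; print("jar row angle",np.degrees(np.arctan2(d[1],d[0])))
tg={'red':((157,230.3),(281.3,306)),'green':((168.8,170.1),(217.1,286.9)),'blue':((162.8,199.8),(245.9,295.4))}
G={k:tri(T,*[v[0]],S,v[1])[0] for k,v in tg.items()}; print("tags",{k:v.round(4) for k,v in G.items()}); d=(G['red']-G['green'])[:2]; print("tag row angle",np.degrees(np.arctan2(d[1],d[0])),np.linalg.norm(d))
ct=dict(A=(341.5,259.2),B=(369.5,278.5),C=(414.2,158),D=(440.7,176.2)); cs=dict(A=(342.4,207.1),B=(360.7,200.7),C=(280.4,176),D=(297.1,170.7))
for k in ct:
    p,g=tri(T,ct[k],S,cs[k]); print(k,p.round(4),round(g,4),"top",plane(T,ct[k],.03).round(4)[:2],"side",plane(S,cs[k],.03).round(4)[:2])
# interior junctions of the dividers / walls in the top view, at z .03 (wall tops)
for n,t_,s_ in(("pink",(122,226),(265,303)),("orange",(232.3,272.3),(342,243))): print(n,tri(T,t_,S,s_))
# fit rectangle 260x68
from scipy.optimize import least_squares
M=dict(A=(34,-130),B=(-34,-130),C=(34,130),D=(-34,130))
for nm,c,d in(("top",T,ct),("side",S,cs)):
  for flip in(1,-1):
    Q=np.array([plane(c,d[k],.03)[:2] for k in d]); W=np.array([[flip*M[k][0],M[k][1]] for k in d])/1e3
    f=lambda v:((W@np.array([[np.cos(v[2]),np.sin(v[2])],[-np.sin(v[2]),np.cos(v[2])]]))+v[:2]-Q).ravel()
    r=least_squares(f,[.5,-.2,-.6]); v=r.x; print(nm,flip,v[:2].round(4),np.degrees(v[2]),"res mm",(r.fun*1e3).round(1))
E
```

```text
red [0.5083 0.2191 0.0646] gap 0.0 topray z.074 [0.5071 0.217 ]
yellow [0.4461 0.2334 0.0642] gap 0.0001 topray z.074 [0.4455 0.2311]
green [0.6346 0.1968 0.0644] gap 0.0002 topray z.074 [0.6323 0.1949]
blue [0.568  0.2105 0.0646] gap 0.0001 topray z.074 [0.5662 0.2085]
steps [np.float64(0.0637), np.float64(0.0603), np.float64(0.068)]
jar row angle 169.0033911223796
tags {'red': array([0.5114, 0.2628, 0.0119]), 'green': array([0.6405, 0.2438, 0.0125]), 'blue': array([0.578 , 0.2538, 0.0134])}
tag row angle 171.59876899560567 0.13047990815343807
A [ 0.4555 -0.1128  0.0279] 0.0013 top [ 0.4547 -0.1126] side [ 0.4556 -0.1086]
B [ 0.4164 -0.1688  0.0241] 0.0005 top [ 0.4164 -0.1678] side [ 0.4153 -0.1566]
C [ 0.6641 -0.2674  0.0274] 0.0008 top [ 0.6638 -0.2666] side [ 0.6619 -0.2613]
D [ 0.626  -0.3206  0.0272] 0.0 top [ 0.6253 -0.3198] side [ 0.6243 -0.314 ]
pink (array([0.51744001, 0.31911805, 0.0634762 ]), np.float64(0.0010542191749266993))
orange (array([0.4271872 , 0.10248912, 0.05810393]), np.float64(0.0004985966313136288))
top 1 [ 0.5401 -0.2167] -126.26823029770975 res mm [-39.6 -54.6  38.9  55.4 -39.1 -54.4  39.7  53.6]
top -1 [ 0.5401 -0.2167] -126.15183469094343 res mm [ 0.4  0.1 -1.4  0.3  1.3  0.7 -0.3 -1.1]
side 1 [ 0.5393 -0.2101] -126.67299813726481 res mm [-40.9 -51.1  40.   51.4 -38.7 -53.7  39.6  53.5]
side -1 [ 0.5393 -0.2101] -126.80725093507488 res mm [-0.1  3.6 -0.4 -2.9  1.8  0.5 -1.3 -1.3]
```

Cap centres come out at z 0.0645 m against an expected 0.0655. The tray tops measure about 0.027 m against 0.030, and the corners fit a 260x68 rectangle to 1.4 mm. All targets are in reach. The tray centre is (0.540,-0.217), with the +y axis at -36.3 degrees. The intake row is at 171.6 degrees. I'll take green first.

```bash
python3 -c "
from go import go; go(.6346,.197,.16,171.6)"
```

```text
before turn tx ty tz [-4.39   3.908  0.226]
after turn tx ty tz [-1.523  5.677  0.226]Traceback (most recent call last):
  File "<string>", line 2, in <module>
    from go import go; go(.6346,.197,.16,171.6)
                       ~~^^^^^^^^^^^^^^^^^^^^^^
  File "go.py", line 9, in go
    print("spin",round(sp/360,4),"w",round(w,2),"tcp",s["tcp_pos"].round(4),"f",s["contact_force"].round(1),s["gripper_width"].round(4),s["gripper_force"])
                                                                                                            ^^^^^^^^^^^^^^^^^^^^^^^^
AttributeError: 'float' object has no attribute 'round'
```

```bash
sed -i 's/s\["gripper_width"\].round(4)/round(s["gripper_width"],4)/' go.py
python3 -m inch '0 0 0 .0232 1;0 0 0 .0232 1;0 0 0 .0232 1;0 0 0 .0232 1;-.05 .15 0 0 1;-.1 .3 .02 0 1;-.1 .37 .02 0 1;-.1 .37 .02 0 1' 30
python3 -m inch '-.1 .37 .02 0 1;-.1 .37 .02 0 1;-.1 .37 .02 0 1;-.1 .37 .02 0 1;-.1 .37 .02 0 1;-.1 .37 .02 0 1;-.1 .37 .02 0 1;-.1 .37 .02 0 1'
python3 -m inch '-.1 .37 0 0 1;-.1 .37 0 0 1;-.1 .35 0 0 1;-.05 .25 0 0 1;0 .17 0 0 1;0 0 0 0 1;0 0 0 0 1;0 0 0 0 1'
python3 -c "
from go import go; go(.6346,.197,.16,171.6)"
```

```text
time_s: 1.3
tcp_pos: [0.3632, -0.4411, 0.1852]
eef_rot: [-180.0, 0.0, 171.6]
contact_force: [1.0, 0.3, 0.4]
gripper_width: 0.0876
gripper_force: 0.0
time_s: 2.3
tcp_pos: [0.5469, -0.0194, 0.1616]
eef_rot: [180.0, 0.0, 171.7]
contact_force: [1.4, 0.1, -0.3]
gripper_width: 0.0873
gripper_force: 0.0
time_s: 3.3
tcp_pos: [0.632, 0.1933, 0.1617]
eef_rot: [180.0, 0.0, 171.5]
contact_force: [0.4, -1.0, -0.1]
gripper_width: 0.0873
gripper_force: 0.0
before turn tx ty tz [-0.014  0.027  0.011]
after turn tx ty tz [-0.014  0.027  0.011]
spin -0.0004 w 171.47 tcp [0.632  0.1933 0.1617] f [ 0.4 -1.  -0.1] 0.0873 0.0
```

```bash

python3 -m inch '-.014 .027 .1 0 1;0 0 .2 0 1;0 0 .2 0 1;0 0 .17 0 1;0 0 .1 0 1;0 0 0 0 1;0 0 0 0 1;0 0 0 0 0' 30
python3 -m inch '0 0 0 0 0;0 0 0 0 0;0 0 0 0 0;0 0 0 0 0;0 0 0 0 0;0 0 0 0 0;0 0 0 0 0;0 0 0 0 0'
python3 -c "
from go import go; go(.6346,.197,.046,171.6)"
```

```text
time_s: 4.3
tcp_pos: [0.6356, 0.1983, 0.047]
eef_rot: [179.9, 0.1, 171.5]
contact_force: [0.9, -0.4, -0.1]
gripper_width: 0.0821
gripper_force: 0.0
time_s: 5.3
tcp_pos: [0.6349, 0.198, 0.0457]
eef_rot: [180.0, -0.0, 171.5]
contact_force: [-0.0, 0.4, 0.1]
gripper_width: 0.0035
gripper_force: 0.0
before turn tx ty tz [ 0.001 -0.007 -0.002]
after turn tx ty tz [ 0.001 -0.007 -0.002]
spin -0.0003 w 171.5 tcp [0.6349 0.198  0.0457] f [-0.   0.4  0.1] 0.0035 0.0
```

```bash
python3 - <<'E'
from h import *
a=capture("side")["color"][200:340,170:390]; b=capture("top")["color"][130:310,100:320]
cv2.imwrite("pics/a.png",np.hstack([cv2.resize(a,None,fx=1.82,fy=2.5),cv2.resize(b,(400,350))]))
E
```

```text
(no output)
```

View pics/a.png

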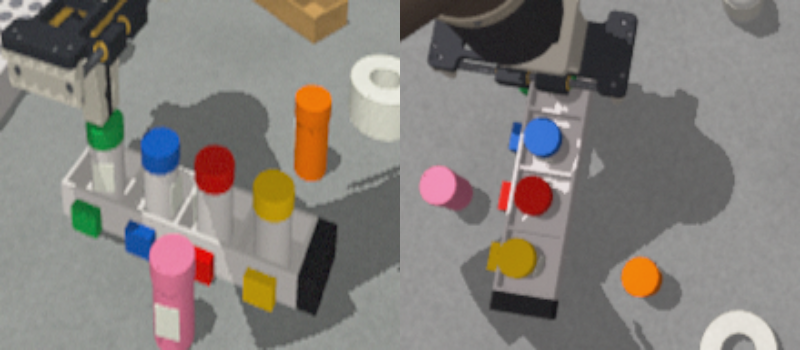

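The fingers shut on nothing, and the fingertip at side (225,249) seems to sit at or above the green cap. I compare the projected TCP with where the tip is seen.

```bash
python3 - <<'E'
from h import *
s=get_state(); print(s["joints"],s["tcp_pos"],s["eef_rot"])
for n in("side","top"):
    c=capture(n); 
    for z in(0,.028,.056,.08):
        q=c["mtx"]@(c["R"]@(s["tcp_pos"]+[0,0,z])+c["t"]); print(n,z,(q[:2]/q[2]).round(1))
    print([(x[0][:4].tolist(),x[1].round(1)) for x in blobs(c["color"],"green",8)])
    if n=="side": cv2.imwrite("pics/b.png",cv2.resize(c["color"][195:295,165:295],None,fx=6,fy=6,interpolation=cv2.INTER_CUBIC))
E
```

```text
[ 3.40763165e+01  2.64792430e+01 -1.08596952e+01 -7.16969164e-05
 -5.26600224e+01 -1.32572007e+02] [0.63495029 0.19795064 0.04576175] [1.79999255e+02 7.26890473e-04 1.71504266e+02]
side 0 [227.5 259.1]
side 0.028 [226.4 247. ]
side 0.056 [225.2 234.4]
side 0.08 [224.2 223.3]
[([218, 244, 20, 16], array([228.1, 252.6])), ([210, 280, 16, 15], array([217.1, 286.9]))]
top 0 [187.7 169.4]
top 0.028 [185. 166.]
top 0.056 [182.2 162.5]
top 0.08 [179.6 159.2]
[]
```

View pics/b.png

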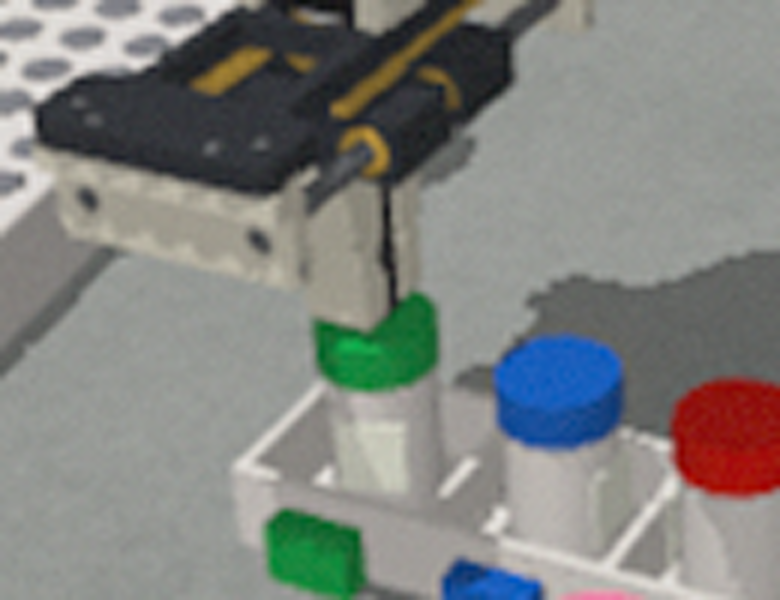

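The shut fingertips stand on top of the green cap, with the nearest bottom corner at side (227.5,250). So the real tip is higher than the reported TCP. I solve for its height and then check it a second way, from a raised position with the fingers open.

```bash

python3 -m inch '0 0 -.1 0 0;0 0 -.2 0 0;0 0 -.2 0 0;0 0 -.2 0 0;0 0 -.1 0 0;0 0 0 0 0;0 0 0 0 0;0 0 0 0 0'
python3 - <<'E'
from h import *
c=capture("side"); o,d=ray(c,(227.5,250)); 
for y in(.198,.208,.218): print(y,(o+d*(y-o[1])/d[1]).round(4))
s=get_state(); print(s["tcp_pos"])
for p in(0,):
    q=c["mtx"]@(c["R"]@s["tcp_pos"]+c["t"]); print((q[:2]/q[2]).round(1))
t=capture("top"); q=t["mtx"]@(t["R"]@s["tcp_pos"]+t["t"]); print((q[:2]/q[2]).round(1)); print("green",blobs(c["color"],"green"))
cv2.imwrite("pics/c.png",np.hstack([cv2.resize(c["color"][160:280,165:295],None,fx=4,fy=4,interpolation=cv2.INTER_CUBIC),cv2.resize(t["color"][110:230,140:210],None,fx=4,fy=4)]))
E
```

```text
time_s: 6.5
tcp_pos: [0.6343, 0.1976, 0.1643]
eef_rot: [-179.9, -0.1, 171.5]
contact_force: [-0.5, 0.6, 0.3]
gripper_width: 0.0004
gripper_force: 0.0
0.198 [0.6331 0.198  0.0672]
0.208 [0.6283 0.208  0.0744]
0.218 [0.6235 0.218  0.0816]
[0.63443902 0.19767519 0.16447392]
[222.8 204.5]
[175.3 154. ]
green [(array([218, 243,  19,  17, 277], dtype=int32), array([227.07942238, 250.79422383])), (array([210, 280,  16,  15, 170], dtype=int32), array([217.07647059, 286.89411765]))]
```

View pics/c.png

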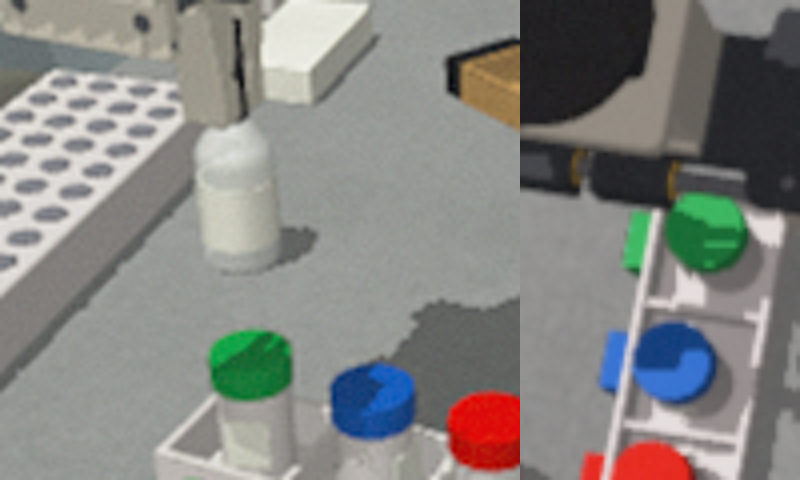

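```bash

python3 - <<'E'
from h import *
c=capture("side"); o,d=ray(c,(223.3,191)); 
for y in(.198,.208,.218): print(y,(o+d*(y-o[1])/d[1]).round(4))
E
python3 -m inch '0 0 0 0 1;0 0 .1 0 1;0 0 .2 0 1;0 0 .2 0 1;0 0 .18 0 1;0 0 .08 0 1;0 0 0 0 1;0 0 0 0 1'
python3 - <<'E'
from h import *
c=capture("side"); cv2.imwrite("pics/d.png",cv2.resize(c["color"][195:295,165:295],None,fx=6,fy=6,interpolation=cv2.INTER_CUBIC))
E
```

```text
0.198 [0.6309 0.198  0.1919]
0.208 [0.6261 0.208  0.1969]
0.218 [0.6214 0.218  0.202 ]
time_s: 7.65
tcp_pos: [0.6356, 0.1983, 0.0528]
eef_rot: [180.0, 0.1, 171.5]
contact_force: [0.3, -0.1, 0.3]
gripper_width: 0.0749
gripper_force: 0.0
```

View pics/d.png

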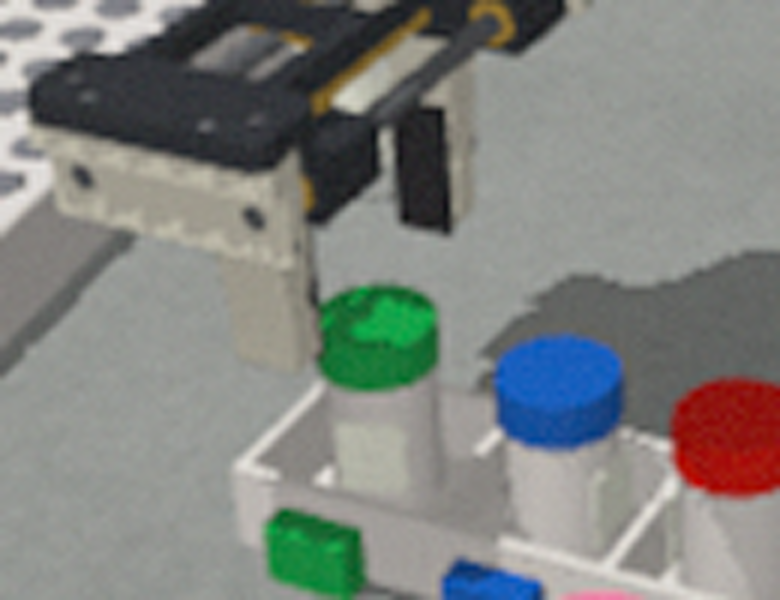

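With the fingers open, the tips straddle the cap: front bottom near zoom (310,370), back near (425,228). They are about 28 mm too high and roughly 5 mm to +x. So the tool's real tip lies about 28 mm above the reported TCP. I lower by that much and grip.

```bash

python3 -m inch '.03 0 .05 0 1;0 0 .08 0 1;0 0 .06 0 1;0 0 .04 0 1;0 0 0 0 1;0 0 0 0 1;0 0 0 0 1;0 0 0 0 1'
python3 - <<'E'
from h import *
c=capture("side"); cv2.imwrite("pics/e.png",cv2.resize(c["color"][195:295,165:295],None,fx=5,fy=5,interpolation=cv2.INTER_CUBIC))
E
```

```text
time_s: 8.7
tcp_pos: [0.6307, 0.1987, 0.0176]
eef_rot: [180.0, 0.0, 171.5]
contact_force: [0.1, 0.1, 0.3]
gripper_width: 0.0874
gripper_force: 0.0
```

View pics/e.png

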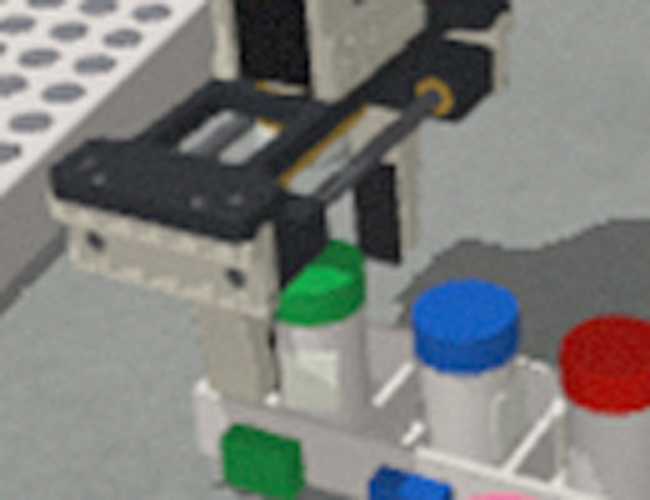

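The tips now sit level with the cap (midpoint about side (226,261), tip z about 0.043). I close and lift.

```bash

python3 -m inch '.02 0 0 0 1;0 0 0 0 0;0 0 0 0 0;0 0 0 0 0;0 0 0 0 0;0 0 0 0 0;0 0 0 0 0;0 0 0 0 0' 30
python3 -m inch '0 0 -.05 0 0;0 0 -.15 0 0;0 0 -.2 0 0;0 0 -.2 0 0;0 0 -.15 0 0;0 0 -.05 0 0;0 0 0 0 0;0 0 0 0 0'
python3 - <<'E'
from h import *
c=capture("side"); cv2.imwrite("pics/f.png",cv2.resize(c["color"][130:290,165:325],None,fx=3,fy=3,interpolation=cv2.INTER_CUBIC))
print(blobs(c["color"],"green"))
from go import go; go(.6174,-.2738,.14,-36.3)
E
```

```text
time_s: 9.75
tcp_pos: [0.6275, 0.199, 0.0172]
eef_rot: [-180.0, -0.0, 171.5]
contact_force: [0.7, -0.2, 1.0]
gripper_width: 0.0391
gripper_force: 30.0
time_s: 10.75
tcp_pos: [0.6269, 0.1988, 0.136]
eef_rot: [-179.9, -0.1, 171.5]
contact_force: [-0.4, 0.4, -1.3]
gripper_width: 0.0391
gripper_force: 30.0
[(array([223, 187,  11,  16, 138], dtype=int32), array([227.93478261, 194.1884058 ])), (array([210, 280,  16,  15, 170], dtype=int32), array([217.07647059, 286.89411765]))]
before turn tx ty tz [-0.404 -3.125 -0.027]
after turn tx ty tz [-1.814 -2.576 -0.027]
spin 0.0772 w 171.5 tcp [0.6268 0.1987 0.1359] f [ 0.9  0.5 -0.2] 0.0392 29.99976396560669
```

View pics/f.png

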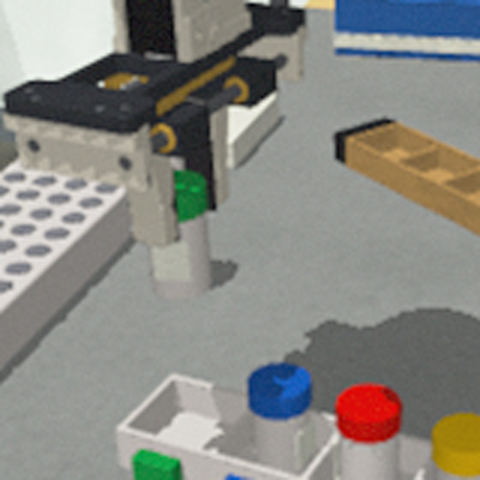

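Green hangs straight and the opening is 39 mm. Now transit to the tray.

```bash

python3 -m inch '0 0 0 .01 0;0 0 0 .0193 0;0 0 0 .0193 0;0 0 0 .0193 0;0 0 0 .0093 0;-.08 -.12 0 0 0;-.15 -.21 0 0 0;-.18 -.255 0 0 0'
python3 -m inch '-.18 -.255 0 0 0;-.18 -.255 0 0 0;-.18 -.255 0 0 0;-.18 -.255 0 0 0;-.18 -.255 0 0 0;-.18 -.255 0 0 0;-.16 -.23 0 0 0;-.14 -.2 0 0 0'
python3 -m inch '-.1 -.13 0 0 0;-.05 -.05 0 0 0;0 0 0 0 0;0 0 0 0 0;0 0 0 0 0;0 0 0 0 0;0 0 0 0 0;0 0 0 0 0'
python3 - <<'E'
from h import *
from go import go; go(.6174,-.2738,.13,-36.3)
c=capture("side"); o=cv2.resize(c["color"][90:240,230:430],None,fx=4,fy=4,interpolation=cv2.INTER_CUBIC); cv2.imwrite("pics/g.png",o)
E
```

```text
time_s: 11.8
tcp_pos: [0.6246, 0.0905, 0.1365]
eef_rot: [-179.9, -0.0, 143.8]
contact_force: [0.3, -0.1, -1.2]
gripper_width: 0.0391
gripper_force: 30.0
time_s: 12.8
tcp_pos: [0.6167, -0.2699, 0.1366]
eef_rot: [-180.0, -0.1, 143.7]
contact_force: [1.1, -0.6, -1.1]
gripper_width: 0.0394
gripper_force: 30.0
time_s: 13.8
tcp_pos: [0.6202, -0.3025, 0.1373]
eef_rot: [180.0, 0.0, 143.7]
contact_force: [0.8, 0.4, -0.6]
gripper_width: 0.039
gripper_force: 30.0
before turn tx ty tz [0.128 0.143 0.049]
after turn tx ty tz [0.128 0.143 0.049]
spin 0.0001 w 143.72 tcp [ 0.6202 -0.3025  0.1373] f [ 0.8  0.4 -0.6] 0.039 29.999766647815704
```

View pics/g.png

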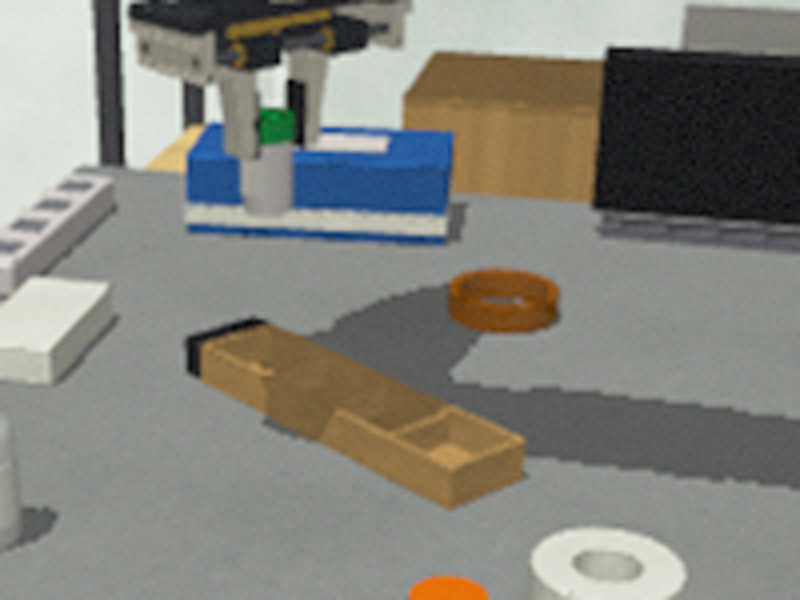

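Green hangs at side about (299,122), with its bottom centre near (297,141.7). I use this to relate the jar to the reported TCP.

```bash

python3 - <<'E'
from h import *
c=capture("side"); t=capture("top")
for p in((297,141.7),(297,143.3)):
    for z in(.115,.124,.133): print(p,z,plane(c,p,z).round(4))
print("pose1 grip", [plane(c,(225.7,226.7),z).round(4).tolist() for z in(.114,.123,.132)])
E
python3 -m inch '.05 .05 0 0 0;.06 .07 0 0 0;.018 .023 0 0 0;0 0 0 0 0;0 0 0 0 0;0 0 0 0 0;0 0 0 0 0;0 0 0 0 0'
python3 - <<'E'
from h import *
from go import go; go(.6174,-.2738,.13,-36.3)
c=capture("top"); o=cv2.resize(c["color"][80:300,300:480],None,fx=2.7,fy=2.7,interpolation=cv2.INTER_CUBIC)
s=capture("side")["color"][100:220,250:400]; s=cv2.resize(s,None,fx=2,fy=2); b=np.zeros((o.shape[0],300,3),np.uint8); b[:240]=s
cv2.imwrite("pics/i.png",np.hstack([o,b]))
E
```

```text
(297, 141.7) 0.115 [ 0.6299 -0.3328  0.115 ]
(297, 141.7) 0.124 [ 0.6232 -0.3059  0.124 ]
(297, 141.7) 0.133 [ 0.6165 -0.279   0.133 ]
(297, 143.3) 0.115 [ 0.6263 -0.3182  0.115 ]
(297, 143.3) 0.124 [ 0.6196 -0.2916  0.124 ]
(297, 143.3) 0.133 [ 0.613  -0.2651  0.133 ]
pose1 grip [[0.6362, 0.1903, 0.114], [0.6293, 0.2046, 0.123], [0.6225, 0.2188, 0.132]]
time_s: 14.95
tcp_pos: [0.6173, -0.2741, 0.1372]
eef_rot: [-180.0, -0.0, 143.7]
contact_force: [-0.1, -0.7, -0.8]
gripper_width: 0.0393
gripper_force: 30.0
before turn tx ty tz [0.001 0.002 0.048]
after turn tx ty tz [0.001 0.002 0.048]
spin -0.0 w 143.7 tcp [ 0.6173 -0.2741  0.1372] f [-0.1 -0.7 -0.8] 0.0393 29.999795258045197
```

View pics/i.png

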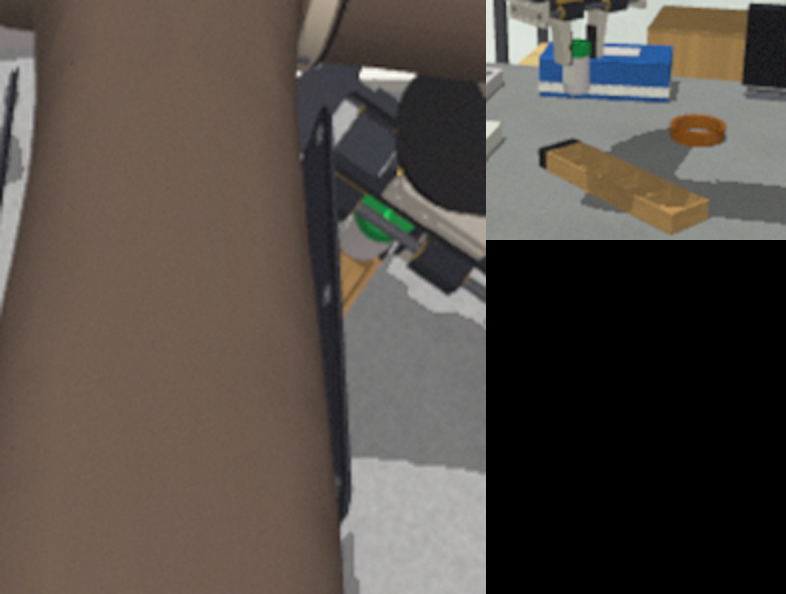

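```bash

python3 - <<'E'
from h import *
t=capture("top"); s=capture("side")
print(plane(t,(436.3,165.9),.124), blobs(t["color"],"green",5), blobs(s["color"],"green",5))
for z in(.124,.176,.193):
    q=t["mtx"]@(t["R"]@np.array([.6173,-.2741,z])+t["t"]); print((q[:2]/q[2]).round(1))
s_=250+np.array([577-486])/2; print(tri(t,(436.3,165.9),s,(s_[0],100+90/2)))
E
```

```text
[ 0.62344846 -0.28352252  0.124     ] [(array([435, 153,  18,  13,  64], dtype=int32), array([443.78125 , 158.953125])), (array([432, 160,  13,   9,  40], dtype=int32), array([437.4  , 164.975])), (array([167, 164,   5,  14,  45], dtype=int32), array([168.84444444, 170.22222222]))] [(array([293, 120,  10,   8,  69], dtype=int32), array([296.97101449, 123.47826087])), (array([210, 280,  16,  15, 170], dtype=int32), array([217.07647059, 286.89411765]))]
[431.4 169.1]
[439.6 162.1]
[442.5 159.6]
(array([ 0.62321775, -0.28450267,  0.12111782]), np.float64(0.001887747925746288))
```

Two views put the jar about 8 mm beyond the target along the tray axis, which matches the offset at the grip. I correct by +8 mm along tool x, lower and release.

```bash

python3 -m inch '.05 0 0 0 0;0 0 .1 0 0;0 0 .2 0 0;0 0 .2 0 0;0 0 .15 0 0;0 0 .07 0 0;0 0 .04 0 0;0 0 0 0 0'
python3 -m inch '0 0 .02 0 0;0 0 .01 0 0;0 0 0 0 0;0 0 0 0 1;0 0 0 0 1;0 0 0 0 1;0 0 0 0 1;0 0 0 0 1'
python3 -m inch '0 0 -.1 0 1;0 0 -.2 0 1;0 0 -.2 0 1;0 0 -.2 0 1;0 0 -.15 0 1;0 0 0 0 1;0 0 0 0 1;0 0 0 0 1'
python3 - <<'E'
from h import *
from go import go; go(.568+.0069,.2105-.001,.13,171.6)
for n in("side","top"): print([(a[0].tolist(),a[1].round(1)) for a in blobs(capture(n)["color"],"green",5)])
E
```

```text
time_s: 16.15
tcp_pos: [0.6114, -0.2696, 0.0233]
eef_rot: [-180.0, 0.0, 143.7]
contact_force: [0.6, -0.5, -1.9]
gripper_width: 0.039
gripper_force: 30.0
time_s: 17.15
tcp_pos: [0.6113, -0.2696, 0.0188]
eef_rot: [-180.0, 0.0, 143.7]
contact_force: [-0.2, -0.9, -0.3]
gripper_width: 0.0832
gripper_force: 0.0
time_s: 18.15
tcp_pos: [0.6108, -0.2694, 0.1454]
eef_rot: [-180.0, -0.1, 143.7]
contact_force: [-0.0, -0.5, -0.1]
gripper_width: 0.0875
gripper_force: 0.0
before turn tx ty tz [2.083 2.432 0.103]
after turn tx ty tz [0.703 3.123 0.103]
spin -0.0775 w 143.71 tcp [ 0.6108 -0.2694  0.1454] f [-0.  -0.5 -0.1] 0.0875 0.0
[([291, 161, 12, 9, 97], array([296.5, 165. ])), ([210, 280, 16, 15, 170], array([217.1, 286.9]))]
[([167, 164, 5, 14, 45], array([168.8, 170.2])), ([423, 167, 11, 19, 159], array([427.5, 175.8]))]
```

```bash

python3 -m inch '0 0 0 -.0155 1;0 0 0 -.0155 1;0 0 0 -.0155 1;0 0 0 -.0155 1;0 0 0 -.0155 1;.04 .15 0 0 1;.06 .25 0 0 1;.08 .3 0 0 1'
python3 -m inch '.08 .3 0 0 1;.08 .3 0 0 1;.08 .3 0 0 1;.08 .3 0 0 1;.08 .3 0 0 1;.08 .3 0 0 1;.08 .3 0 0 1;.056 .2 0 0 1'
python3 -m inch '0 .123 0 0 1;0 0 0 0 1;0 0 0 0 1;0 0 0 0 1;0 0 0 0 1;0 0 0 0 1;0 0 0 0 1;0 0 0 0 1'
python3 - <<'E'
from h import *
from go import go; go(.561,.2115,.017,171.6)
S,T=capture("side"),capture("top"); b=lambda c:[a for a in blobs(c["color"],"green",5) if a[1][0]>260]
bs,bt=b(S),b(T); print([(a[0].tolist(),a[1]) for a in bs+bt])
if bs and bt:
    p,g=tri(T,bt[0][1],S,bs[0][1]); r=p[:2]-[.540,-.217]; u=np.array([.806,-.592]); print(p.round(4),g,"tray y",r@u,"x",r@[-u[1]*-1,u[0]])
E
```

```text
time_s: 19.25
tcp_pos: [0.5994, -0.1603, 0.1457]
eef_rot: [-180.0, -0.0, 171.5]
contact_force: [1.0, 1.2, 0.2]
gripper_width: 0.0877
gripper_force: 0.0
time_s: 20.25
tcp_pos: [0.5577, 0.1956, 0.1461]
eef_rot: [180.0, -0.0, 171.6]
contact_force: [1.2, -0.9, -0.5]
gripper_width: 0.0878
gripper_force: 0.0
time_s: 21.25
tcp_pos: [0.5615, 0.2113, 0.1463]
eef_rot: [-180.0, -0.0, 171.6]
contact_force: [-0.6, 0.5, -0.0]
gripper_width: 0.0875
gripper_force: 0.0
before turn tx ty tz [0.004 0.001 0.862]
after turn tx ty tz [0.004 0.001 0.862]
spin 0.0 w 171.61 tcp [0.5615 0.2113 0.1463] f [-0.6  0.5 -0. ] 0.0875 0.0
[([291, 161, 12, 9, 98], array([296.5       , 164.91836735])), ([414, 167, 20, 20, 311], array([423.45337621, 176.44694534]))]
[ 0.6167 -0.2748  0.0643] 0.00034552004804733926 tray y 0.09605503682198176 x -0.09202135836708603
```

Green stands at tray (x 1 mm, y 96 mm) with the cap centre at z 0.064, so it is placed correctly and the offset is confirmed. Now blue.

```bash

python3 -m inch '.004 0 .1 0 1;0 0 .2 0 1;0 0 .22 0 1;0 0 .18 0 1;0 0 .1 0 1;0 0 .06 0 1;0 0 0 0 1;0 0 0 0 1' 30
python3 -m inch '0 0 0 0 0;0 0 0 0 0;0 0 0 0 0;0 0 0 0 0;0 0 0 0 0;0 0 0 0 0;0 0 0 0 0;0 0 0 0 0'
python3 -m inch '0 0 -.05 0 0;0 0 -.15 0 0;0 0 -.2 0 0;0 0 -.2 0 0;0 0 -.15 0 0;0 0 -.05 0 0;0 0 0 0 0;0 0 0 0 0'
python3 -c "
from go import go; go(.5601,-.2317,.13,-36.3)"
```

```text
time_s: 22.35
tcp_pos: [0.5616, 0.2118, 0.0182]
eef_rot: [179.9, 0.1, 171.6]
contact_force: [0.8, 0.7, 0.5]
gripper_width: 0.0874
gripper_force: 0.0
time_s: 23.35
tcp_pos: [0.5609, 0.2114, 0.0172]
eef_rot: [180.0, -0.0, 171.6]
contact_force: [1.1, -0.4, 0.2]
gripper_width: 0.0392
gripper_force: 30.0
time_s: 24.35
tcp_pos: [0.5603, 0.2111, 0.1361]
eef_rot: [-179.9, -0.1, 171.6]
contact_force: [0.3, -0.0, -1.2]
gripper_width: 0.0393
gripper_force: 30.0
before turn tx ty tz [-0.43  -2.92   0.041]
after turn tx ty tz [-1.746 -2.38   0.041]
spin 0.0775 w 171.6 tcp [0.5603 0.2111 0.1361] f [ 0.3 -0.  -1.2] 0.0393 29.99990701675415
```

```bash

python3 -m inch '0 0 0 .0155 0;0 0 0 .0155 0;0 0 0 .0155 0;0 0 0 .0155 0;0 0 0 .0155 0;-.08 -.11 0 0 0;-.15 -.2 0 0 0;-.17 -.235 0 0 0'
python3 -m inch '-.17 -.235 0 0 0;-.17 -.235 0 0 0;-.17 -.235 0 0 0;-.17 -.235 0 0 0;-.17 -.235 0 0 0;-.17 -.235 0 0 0;-.16 -.2 0 0 0;-.116 -.16 0 0 0'
python3 -m inch '-.05 -.065 0 0 0;0 0 0 0 0;0 0 0 0 0;0 0 0 0 0;0 0 0 0 0;0 0 0 0 0;0 0 0 0 0;0 0 0 0 0'
python3 -c "
from go import go; go(.5601,-.2317,.0185,-36.3)"
```

```text
time_s: 25.35
tcp_pos: [0.5603, 0.1084, 0.1364]
eef_rot: [-179.9, -0.0, 143.8]
contact_force: [0.8, -0.3, -0.7]
gripper_width: 0.0392
gripper_force: 30.0
time_s: 26.35
tcp_pos: [0.5593, -0.2213, 0.1364]
eef_rot: [-180.0, -0.1, 143.7]
contact_force: [0.8, 0.3, -1.3]
gripper_width: 0.0392
gripper_force: 30.0
time_s: 27.35
tcp_pos: [0.5608, -0.2313, 0.1373]
eef_rot: [180.0, -0.0, 143.7]
contact_force: [-0.3, 0.1, -1.9]
gripper_width: 0.0394
gripper_force: 30.0
before turn tx ty tz [ 0.002 -0.005  0.792]
after turn tx ty tz [ 0.002 -0.005  0.792]
spin 0.0 w 143.71 tcp [ 0.5608 -0.2313  0.1373] f [-0.3  0.1 -1.9] 0.0394 29.999856054782867
```

```bash

python3 -m inch '0 -.005 .1 0 0;0 0 .2 0 0;0 0 .2 0 0;0 0 .15 0 0;0 0 .07 0 0;0 0 .04 0 0;0 0 .02 0 0;0 0 .01 0 0'
python3 -m inch '0 0 0 0 0;0 0 0 0 0;0 0 0 0 1;0 0 0 0 1;0 0 0 0 1;0 0 0 0 1;0 0 0 0 1;0 0 0 0 1'
python3 -m inch '0 0 -.1 0 1;0 0 -.2 0 1;0 0 -.2 0 1;0 0 -.2 0 1;0 0 -.15 0 1;0 0 0 0 1;0 0 0 0 1;0 0 0 0 1'
python3 -m inch '0 0 0 -.0155 1;0 0 0 -.0155 1;0 0 0 -.0155 1;0 0 0 -.0155 1;0 0 0 -.0155 1;.04 .15 0 0 1;.06 .25 0 0 1;.08 .28 0 0 1'
python3 -m inch '.08 .28 0 0 1;.08 .28 0 0 1;.08 .28 0 0 1;.08 .28 0 0 1;.08 .28 0 0 1;.08 .28 0 0 1;.08 .28 0 0 1;.06 .2 0 0 1'
python3 -m inch '.027 .082 0 0 1;0 0 0 0 1;0 0 0 0 1;0 0 0 0 1;0 0 0 0 1;0 0 0 0 1;0 0 0 0 1;0 0 0 0 1'
cat > chk.py <<'E'
from h import *
import sys
S,T=capture("side"),capture("top")
for k in sys.argv[1:]:
    b=lambda c,f:sorted([a for a in blobs(c["color"],k,30) if f(*a[1])],key=lambda a:-a[0][4])
    bs,bt=b(S,lambda x,y:275<x<365 and 155<y<215),b(T,lambda x,y:340<x<445 and 150<y<285)
    if not(bs and bt): print(k,"not seen",len(bs),len(bt)); continue
    p,g=tri(T,bt[0][1],S,bs[0][1]); r=p[:2]-[.540,-.217]; print(k,p.round(4),"gap",round(g,4),"tray x,y",(r@[-.592,-.806]).round(4),(r@[.806,-.592]).round(4),"px",bs[0][0],bt[0][0])
E
python3 chk.py green blue
python3 -c "
from go import go; go(.5014,.2201,.017,171.6)"
```

```text
time_s: 28.35
tcp_pos: [0.5608, -0.2321, 0.0193]
eef_rot: [180.0, 0.1, 143.7]
contact_force: [0.4, 0.2, -0.8]
gripper_width: 0.0395
gripper_force: 30.0
time_s: 29.35
tcp_pos: [0.5603, -0.232, 0.0187]
eef_rot: [-180.0, -0.0, 143.7]
contact_force: [0.3, -0.4, -0.3]
gripper_width: 0.0867
gripper_force: 0.0
time_s: 30.35
tcp_pos: [0.5598, -0.2319, 0.1456]
eef_rot: [-180.0, -0.1, 143.7]
contact_force: [-1.1, -0.4, 0.2]
gripper_width: 0.0878
gripper_force: 0.0
time_s: 31.35
tcp_pos: [0.5479, -0.1265, 0.1453]
eef_rot: [-180.0, -0.1, 171.5]
contact_force: [0.6, 0.5, -0.3]
gripper_width: 0.0873
gripper_force: 0.0
time_s: 32.35
tcp_pos: [0.5031, 0.2085, 0.1456]
eef_rot: [-179.9, -0.0, 171.7]
contact_force: [-0.2, 0.0, -0.4]
gripper_width: 0.0874
gripper_force: 0.0
time_s: 33.35
tcp_pos: [0.5015, 0.2197, 0.1463]
eef_rot: [180.0, 0.0, 171.6]
contact_force: [0.3, 0.2, 0.6]
gripper_width: 0.0877
gripper_force: 0.0
green not seen 0 1
blue [ 0.5611 -0.2366  0.0649] gap 0.0106 tray x,y 0.0032 0.0286 px [312 168   6   9  44] [395 192  21  20 317]
before turn tx ty tz [0.001 0.002 0.862]
after turn tx ty tz [0.001 0.002 0.862]
spin 0.0 w 171.62 tcp [0.5016 0.2198 0.1463] f [-1.  -0.7 -0.9] 0.0879 0.0
```

```bash

python3 -m inch '0 0 .1 0 1;0 0 .2 0 1;0 0 .22 0 1;0 0 .18 0 1;0 0 .1 0 1;0 0 .06 0 1;0 0 0 0 1;0 0 0 0 1' 30
python3 -m inch '0 0 0 0 0;0 0 0 0 0;0 0 0 0 0;0 0 0 0 0;0 0 0 0 0;0 0 0 0 0;0 0 0 0 0;0 0 0 0 0'
python3 -m inch '0 0 -.05 0 0;0 0 -.15 0 0;0 0 -.2 0 0;0 0 -.2 0 0;0 0 -.15 0 0;0 0 -.05 0 0;0 0 0 0 0;0 0 0 0 0'
python3 -m inch '0 0 0 .0155 0;0 0 0 .0155 0;0 0 0 .0155 0;0 0 0 .0155 0;0 0 0 .0155 0;-.08 -.1 0 0 0;-.15 -.2 0 0 0;-.16 -.215 0 0 0'
python3 -m inch '-.16 -.215 0 0 0;-.16 -.215 0 0 0;-.16 -.215 0 0 0;-.16 -.215 0 0 0;-.16 -.215 0 0 0;-.16 -.215 0 0 0;-.16 -.2 0 0 0;-.112 -.13 0 0 0'
python3 -m inch '-.05 -.062 0 0 0;0 0 0 0 0;0 0 0 0 0;0 0 0 0 0;0 0 0 0 0;0 0 0 0 0;0 0 0 0 0;0 0 0 0 0'
python3 -c "
from go import go; go(.5085,-.1939,.0185,-36.3)"
```

```text
time_s: 34.45
tcp_pos: [0.5021, 0.2202, 0.0181]
eef_rot: [179.9, 0.1, 171.6]
contact_force: [0.1, 0.4, -0.1]
gripper_width: 0.0877
gripper_force: 0.0
time_s: 35.45
tcp_pos: [0.5015, 0.2197, 0.0172]
eef_rot: [-180.0, -0.0, 171.6]
contact_force: [0.9, -0.6, -0.5]
gripper_width: 0.0392
gripper_force: 30.0
time_s: 36.45
tcp_pos: [0.5009, 0.2193, 0.1362]
eef_rot: [-179.9, -0.1, 171.6]
contact_force: [-0.0, 0.3, -1.3]
gripper_width: 0.0391
gripper_force: 30.0
time_s: 37.45
tcp_pos: [0.5023, 0.1211, 0.1365]
eef_rot: [-179.9, -0.0, 143.9]
contact_force: [0.8, -0.1, -0.5]
gripper_width: 0.039
gripper_force: 30.0
time_s: 38.45
tcp_pos: [0.5069, -0.1846, 0.1365]
eef_rot: [-180.0, -0.1, 143.7]
contact_force: [0.6, 0.7, -0.8]
gripper_width: 0.0394
gripper_force: 30.0
time_s: 39.45
tcp_pos: [0.5087, -0.1943, 0.1373]
eef_rot: [180.0, 0.0, 143.7]
contact_force: [-0.3, -0.1, -0.4]
gripper_width: 0.039
gripper_force: 30.0
before turn tx ty tz [0.002 0.002 0.792]
after turn tx ty tz [0.002 0.002 0.792]
spin 0.0 w 143.72 tcp [ 0.5087 -0.1943  0.1373] f [-0.3 -0.1 -0.4] 0.039 29.999878406524658
```

```bash

python3 -m inch '0 0 .1 0 0;0 0 .2 0 0;0 0 .2 0 0;0 0 .15 0 0;0 0 .07 0 0;0 0 .04 0 0;0 0 .02 0 0;0 0 .01 0 0'
python3 -m inch '0 0 0 0 0;0 0 0 0 0;0 0 0 0 1;0 0 0 0 1;0 0 0 0 1;0 0 0 0 1;0 0 0 0 1;0 0 0 0 1'
python3 -m inch '0 0 -.1 0 1;0 0 -.2 0 1;0 0 -.2 0 1;0 0 -.2 0 1;0 0 -.15 0 1;0 0 0 0 1;0 0 0 0 1;0 0 0 0 1'
python3 -m inch '0 0 0 -.0155 1;0 0 0 -.0155 1;0 0 0 -.0155 1;0 0 0 -.0155 1;0 0 0 -.0155 1;.04 .15 0 0 1;.06 .25 0 0 1;.085 .265 0 0 1'
python3 -m inch '.085 .265 0 0 1;.085 .265 0 0 1;.085 .265 0 0 1;.085 .265 0 0 1;.085 .265 0 0 1;.085 .265 0 0 1;.085 .265 0 0 1;.06 .17 0 0 1'
python3 -m inch '.034 .067 0 0 1;0 0 0 0 1;0 0 0 0 1;0 0 0 0 1;0 0 0 0 1;0 0 0 0 1;0 0 0 0 1;0 0 0 0 1'
python3 chk.py green blue red
python3 -c "
from go import go; go(.4392,.2344,.017,171.6)"
```

```text
time_s: 40.45
tcp_pos: [0.5091, -0.1944, 0.0192]
eef_rot: [180.0, 0.0, 143.7]
contact_force: [0.8, -0.8, -0.3]
gripper_width: 0.0391
gripper_force: 30.0
time_s: 41.45
tcp_pos: [0.5086, -0.1943, 0.0187]
eef_rot: [-180.0, -0.0, 143.7]
contact_force: [-0.0, 0.1, -0.3]
gripper_width: 0.0866
gripper_force: 0.0
time_s: 42.45
tcp_pos: [0.5081, -0.1942, 0.1457]
eef_rot: [-180.0, -0.1, 143.7]
contact_force: [0.9, 0.2, 0.8]
gripper_width: 0.0876
gripper_force: 0.0
time_s: 43.45
tcp_pos: [0.4953, -0.0909, 0.1454]
eef_rot: [-180.0, -0.1, 171.6]
contact_force: [1.5, 0.3, 0.1]
gripper_width: 0.0876
gripper_force: 0.0
time_s: 44.45
tcp_pos: [0.4422, 0.2247, 0.1456]
eef_rot: [-179.9, -0.0, 171.7]
contact_force: [1.3, -0.2, 0.8]
gripper_width: 0.0877
gripper_force: 0.0
time_s: 45.45
tcp_pos: [0.4393, 0.2339, 0.1463]
eef_rot: [180.0, 0.0, 171.6]
contact_force: [-0.3, -0.7, 0.7]
gripper_width: 0.0874
gripper_force: 0.0
green [ 0.6174 -0.2743  0.0657] gap 0.0019 tray x,y 0.0004 0.0964 px [291 161  12   9  80] [414 167  20  20 310]
blue not seen 0 1
red not seen 0 1
before turn tx ty tz [0.001 0.003 0.862]
after turn tx ty tz [0.001 0.003 0.862]
spin 0.0 w 171.62 tcp [0.4393 0.2339 0.1463] f [ 0.1 -0.3 -0.2] 0.0875 0.0
```

```bash

python3 -m inch '0 0 .1 0 1;0 0 .2 0 1;0 0 .22 0 1;0 0 .18 0 1;0 0 .1 0 1;0 0 .06 0 1;0 0 0 0 1;0 0 0 0 1' 30
python3 -m inch '0 0 0 0 0;0 0 0 0 0;0 0 0 0 0;0 0 0 0 0;0 0 0 0 0;0 0 0 0 0;0 0 0 0 0;0 0 0 0 0'
python3 -m inch '0 0 -.05 0 0;0 0 -.15 0 0;0 0 -.2 0 0;0 0 -.2 0 0;0 0 -.15 0 0;0 0 -.05 0 0;0 0 0 0 0;0 0 0 0 0'
python3 -m inch '0 0 0 .0155 0;0 0 0 .0155 0;0 0 0 .0155 0;0 0 0 .0155 0;0 0 0 .0155 0;-.08 -.1 0 0 0;-.15 -.18 0 0 0;-.155 -.2 0 0 0'
python3 -m inch '-.155 -.2 0 0 0;-.155 -.2 0 0 0;-.155 -.2 0 0 0;-.155 -.2 0 0 0;-.155 -.2 0 0 0;-.155 -.2 0 0 0;-.16 -.18 0 0 0;-.111 -.11 0 0 0'
python3 -m inch '-.05 -.058 0 0 0;0 0 0 0 0;0 0 0 0 0;0 0 0 0 0;0 0 0 0 0;0 0 0 0 0;0 0 0 0 0;0 0 0 0 0'
python3 -c "
from go import go; go(.4569,-.1560,.0185,-36.3)"
```

```text
time_s: 46.55
tcp_pos: [0.4396, 0.2342, 0.0177]
eef_rot: [180.0, 0.0, 171.6]
contact_force: [0.3, -0.5, 0.3]
gripper_width: 0.0874
gripper_force: 0.0
time_s: 47.55
tcp_pos: [0.4393, 0.234, 0.0173]
eef_rot: [180.0, 0.0, 171.6]
contact_force: [-0.2, 0.3, 0.9]
gripper_width: 0.0394
gripper_force: 30.0
time_s: 48.55
tcp_pos: [0.4387, 0.2334, 0.1362]
eef_rot: [-179.9, -0.1, 171.6]
contact_force: [0.3, 0.6, -1.4]
gripper_width: 0.0395
gripper_force: 30.0
time_s: 49.55
tcp_pos: [0.4504, 0.1339, 0.1351]
eef_rot: [180.0, -1.0, 144.5]
contact_force: [0.3, -0.6, -0.1]
gripper_width: 0.0392
gripper_force: 30.0
time_s: 50.55
tcp_pos: [0.4663, -0.1528, 0.1316]
eef_rot: [179.9, -1.1, 144.4]
contact_force: [-0.0, 0.2, -0.9]
gripper_width: 0.0391
gripper_force: 30.0
time_s: 51.55
tcp_pos: [0.4687, -0.1621, 0.132]
eef_rot: [179.9, -1.0, 144.4]
contact_force: [-0.2, 0.1, -0.2]
gripper_width: 0.039
gripper_force: 30.0
before turn tx ty tz [ 0.088 -0.013  0.757]
after turn tx ty tz [ 0.088 -0.014  0.757]
spin 0.0021 w 144.45 tcp [ 0.4687 -0.1621  0.132 ] f [-0.2  0.1 -0.2] 0.039 29.999881982803345
```

```bash

python3 -m inch '.05 -.013 0 .002 0;.038 0 0 0 0;0 0 0 0 0;0 0 0 0 0;0 0 0 0 0;0 0 0 0 0;0 0 0 0 0;0 0 0 0 0'
python3 -c "
from go import go; go(.4569,-.1560,.0185,-36.3)
from plant import get_state; print(get_state()['joints'].round(1))"
```

```text
time_s: 52.55
tcp_pos: [0.4569, -0.1561, 0.1322]
eef_rot: [179.9, -1.0, 143.7]
contact_force: [0.2, 0.0, -1.1]
gripper_width: 0.0396
gripper_force: 30.0
before turn tx ty tz [0.    0.    0.758]
after turn tx ty tz [0.    0.    0.758]
spin 0.0001 w 143.72 tcp [ 0.4569 -0.1561  0.1322] f [ 0.2  0.  -1.1] 0.0396 29.999839961528778
[   3.9    6.   -26.9   -0.9  -57.8 -129.7]
```

```bash

python3 -m inch '0 0 .1 0 0;0 0 .2 0 0;0 0 .2 0 0;0 0 .13 0 0;0 0 .06 0 0;0 0 .03 0 0;0 0 0 0 0;0 0 0 0 0'
python3 -c "
from go import go; go(.4569,-.1560,.0185,-36.3)"
```

```text
time_s: 53.55
tcp_pos: [0.456, -0.1547, 0.0249]
eef_rot: [179.9, -1.0, 143.7]
contact_force: [0.0, -0.3, -0.6]
gripper_width: 0.039
gripper_force: 30.0
before turn tx ty tz [-0.01  -0.003  0.043]
after turn tx ty tz [-0.01  -0.003  0.043]
spin 0.0001 w 143.73 tcp [ 0.456  -0.1547  0.0249] f [ 0.  -0.3 -0.6] 0.039 29.999837279319763
```

Release, rise, and move aside so both cameras can see the tray.

```bash

python3 -m inch '-.01 0 .02 0 0;0 0 .015 0 0;0 0 .008 0 0;0 0 0 0 0;0 0 0 0 0;0 0 0 0 1;0 0 0 0 1;0 0 0 0 1'
python3 -m inch '0 0 0 0 1;0 0 0 0 1;0 0 -.1 0 1;0 0 -.2 0 1;0 0 -.2 0 1;0 0 -.2 0 1;0 0 -.15 0 1;0 0 0 0 1'
python3 -m inch '.05 .1 0 0 1;.1 .2 0 0 1;.1 .3 0 0 1;.1 .3 0 0 1;.1 .3 0 0 1;.1 .3 0 0 1;.1 .3 0 0 1;.1 .3 0 0 1'
python3 -m inch '.1 .3 0 0 1;.05 .2 0 0 1;0 .1 0 0 1;0 0 0 0 1;0 0 0 0 1;0 0 0 0 1;0 0 0 0 1;0 0 0 0 1'
python3 chk.py green blue red yellow
python3 - <<'E'
from h import *
o=capture("top")["color"]; s=capture("side")["color"]
cv2.imwrite("pics/j.png",np.hstack([cv2.resize(o[140:300,320:460],None,fx=2.8,fy=2.8),cv2.resize(s[130:230,260:385],(400,448))]))
E
```

```text
time_s: 54.55
tcp_pos: [0.4567, -0.1556, 0.0179]
eef_rot: [179.9, -1.0, 143.7]
contact_force: [0.4, 0.4, -0.1]
gripper_width: 0.0636
gripper_force: 0.0
time_s: 55.55
tcp_pos: [0.4595, -0.1571, 0.1471]
eef_rot: [179.8, -0.8, 143.7]
contact_force: [0.1, 0.5, -0.4]
gripper_width: 0.0875
gripper_force: 0.0
time_s: 56.55
tcp_pos: [0.5534, 0.1657, 0.1467]
eef_rot: [180.0, -1.1, 143.7]
contact_force: [-0.2, 0.0, 0.5]
gripper_width: 0.0876
gripper_force: 0.0
time_s: 57.55
tcp_pos: [0.5891, 0.249, 0.1487]
eef_rot: [179.9, -1.0, 143.7]
contact_force: [0.9, -0.9, 1.0]
gripper_width: 0.0879
gripper_force: 0.0
green [ 0.6168 -0.2748  0.0644] gap 0.0003 tray x,y 0.0011 0.0961 px [291 161  12   9  97] [414 167  20  20 310]
blue [ 0.5663 -0.2362  0.0644] gap 0.0005 tray x,y -0.0001 0.0325 px [304 167  14  10 113] [395 192  21  20 317]
red [ 0.5145 -0.1984  0.0641] gap 0.0002 tray x,y 0.0001 -0.0316 px [320 174  14  10 128] [377 217  20  21 329]
yellow [ 0.4625 -0.1593  0.0644] gap 0.0002 tray x,y -0.0006 -0.0966 px [336 181  16  11 146] [357 244  21  21 349]
```

View pics/j.png

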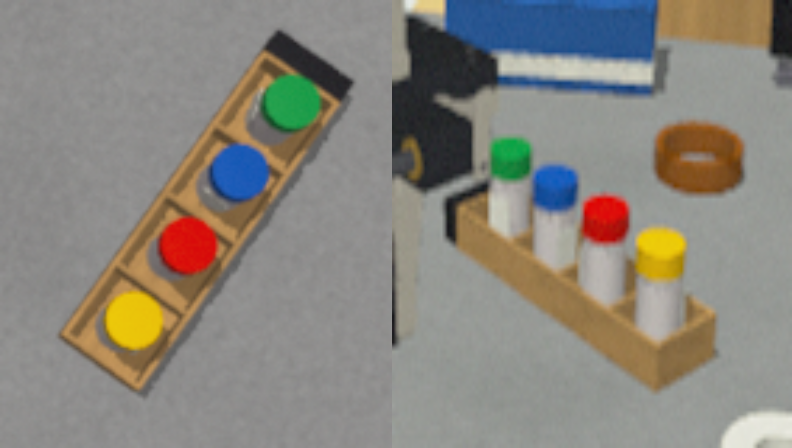

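All four stand upright in their own compartments, within about 1 mm of the middles: green at the black end (top 424,177), then blue, red and yellow (367,254). The robot is clear, so I hand in.

```bash
python3 -c "
from plant import close_job; print(close_job())"
```

```text
the job is handed in; nothing more can be done
None
```

The job is handed in: all four jars stand upright in the tray in reverse order (yellow, red, blue, green towards the black end), each measured within about 1 mm of its compartment's middle, at about 58 s of the 106 s allowed; no verdict came back.

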